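# Pin the conveyor roller on its shaft

### The arm

A 6-joint arm with a two-finger parallel gripper is mounted at the origin on the work surface. World frame = base frame: x ahead of the robot, y to its left, z up, the work surface at z = 0. Lengths are in m, angles in rad, forces in N, time in s.
With the tool pointing down it reaches from about 0.35 to 0.775 m from the base axis. Payload 5.5 kg.
Tool frame: the origin (TCP) lies midway between the tips of the shut fingers; the grasp point (between the pads) lies 19 mm behind it; z points along the fingers, x is the direction in which the jaws open and shut, and the axes are right-handed (so a half turn about z gives the same grasp; the last joint's range is limited). The gripper opens to 85 mm and grips with 20 to 120 N. Pads are 22 mm wide; open, the fingers measure 114 mm over their backs; the gripper's body (76 mm by 85 mm) begins 54 mm behind the grasp point. The pads swing forward as they close: fully open they stand 13 mm farther back than shut.
Start: joints at [1.122, 0.313, 0.046, 1.304, 0, 1.431], TCP at [0.175, 0.548, 0.231] pointing down, gripper open.
Joint ranges: [-2.76, 2.76], [-0.86, 1.69], [-1.03, 1.26], [-2.2, 2.34], [-1.47, 1.5], [-3.14, 3.14]. Speed limits (rad/s): [2.57, 2.57, 3.14, 3.14, 3.14, 3.14].

### API

Orientations are given as a unit quaternion [w, x, y, z].
In Python, from workcell import env gives the robot as it stands.
- The arm moves only by the tool servo_tool, never from a script. Its argument "targets" is a list of rows, each an object with "xyz": the shift along the tool's x, y, z in m, a list of three; "twist": the turn, a rotation vector about the tool's x, y, z in rad, a list of three; "jaw": the opening, from 0 (shut) to 1 (fully open). A call has 1 to 12 rows; each row is the pose to reach, as a shift and turn from the pose commanded when the call began, along the tool's axes at that moment; what a row does not reach only later rows make up. A row lasts 1/12 s, in which the tool goes at most 41.7 mm and 7.16 degrees, less where a joint would pass 70% of its speed; a pose out of reach is approached as far as the arm can. A call with a gripper value outside its range is refused whole. The fingers move at their own pace and stop on an object; "squeeze" is the grip in N (left out, the last holds). Time passes only in rows, so rows that repeat a pose let the fingers close. It gives the time, the measured TCP pose, the force and the opening at its end, in the units of the state.
- env.get_state(): the state, without advancing time (a new reading comes with each control period).
- env.read_camera(name): name is "scene" or "top"; returns a dict with "color" (384x512x3 uint8, red, green, blue), "depth" (384x512 float32, m along the optical axis (not along the pixel's ray), 0 where there is no reading), "fx", "fy", "cx", "cy" (pixels), "eye" and "attitude" of the camera in the world. Camera axes: x right, y down, z forward; pixel columns grow to the right and rows downward; lengths in m; the calibration is good to about 2 mm. A picture is of the moment at which its call begins.
- env.hand_in(): hands the job in, once; it reports no verdict.
The state is a dict: "clock": time; "joint_pos": joint angles; "qvel": joint speeds; "tau": joint torques, N m; "tcp_pos": TCP position; "orientation": TCP orientation; "wrist_force": force on the tool from outside, world axes, zero at the start; "ft_torque": the same for the moment, N m; "finger_gap": finger opening in m.
Only numpy, scipy, OpenCV 4.12 (cv2) and the standard library are available. Lean on these libraries where they do the work, as an engineer would, in place of code of your own. Each camera call takes 0.05 s, during which the arm holds its last target. There are 200 camera calls.

### The job

Take the red-tabbed linchpin out of the grey stand and push it straight down through the cross hole in the roller's square shaft, feeling for the hole along the groove and never forcing the pin, until its shoulder sits fully home on the shaft, with its ring still open towards the shaft's free end. Then swing the ring gently over the free end and down until it is fully closed round the shaft under the pin's point, and let go. Leave everything else on the bench as it stands.

Things in the scene. Friction and masses are not known exactly. Their poses are not given: they have to be found in the camera images.
- pin_tab (a point): Linchpin's red upright tab, 24 mm along x, 12 mm thick along y, 36 mm tall; grip it across the 12 mm. This point is on the pin's axis, 30 mm above the underside of the shoulder, 14 mm below the tab's top. x points to the side where the ring opens, z up. At the start the pin stands in the stand, shoulder on the stand's top (46 mm high), in a loose hole: lift straight up.
- pin_shoulder (a point): Centre of the underside of the pin's dark steel shoulder (22 x 20 mm, 10 mm thick), axes as pin_tab. It rests on the shaft's top when the pin is fully home. From here the square shank, 9 x 9 mm, sides along x and y, goes down 40 mm; its last 10 mm taper, round, to a 4.5 mm wide blunt point.
- linchpin: The whole linchpin with its ring, about 0.11 kg; origin at pin_shoulder, same axes. In the shaft's hole it can twist by up to about 0.3 rad, so a ring pushed on one side only may stop short; a push on the other side then finishes it.
- ring (a joint): Angle of the pin's brass ring about its hinge (along the pin's y, 6 mm above the shoulder's underside). 0 = closed, hanging straight down with its bow just under the pin's point, at a stop; 1.57 = level along the pin's +x; 2.4 = other stop. Friction of 0.03 N m keeps it where it is left; about 1 N at the bow moves it.
- ring_bow (a point): Middle of the ring's bow, 49 mm from the hinge. The loop is of 5 mm wire, side wires at y = +28 and -28 mm of the pin, straight for 36 mm from the hinge, then drawing in to the 28 mm wide bow. The side wires pass outside the 24 mm wide shaft, so shut fingers going down beside the shaft can push one of them.
- shaft_mid (a point): On the centre line of the top face of the square shaft (85 mm above the table), at the middle of the hole's possible places. x points level along the shaft to its free end, z up. The hole's centre lies anywhere between x = -12 and +12 mm from here, at y = 0; this is not measured: feel for it with the pin's point along the groove, or look. The pin goes in with its x along this x.
- shaft_side (a point): Middle of the shaft's +y side, 12 mm beside and 12 mm below shaft_mid, same axes. The shaft, 24 x 24 mm, has a groove 11.2 mm wide, 3 mm deep along its top and from there a square through hole, 11.2 x 11.2 mm, straight down. Its free end is 24 mm beyond the hole's centre. A spring plunger in the hole, 13 mm below the groove's floor, resists and clamps the shank: 5 to 15 N to push home.
- bracket: Fixed steel bracket with roller and shaft (held lengthwise by a stiff seal); origin on the table straight below shaft_mid, same axes. The white roller, 52 mm thick, with its end washer begins at x = -38 mm and rises 14 mm above the shaft's top; the upright behind it (x = -163 to -177 mm) is 107 mm high. Below and beside the free end is nothing down to the table.
- stand: Grey plastic block with two holes, 100 mm along x, 50 mm along y, 46 mm high, fixed; origin at the centre of its underside. The linchpin is at x = +25 mm, a spare pin at x = -28 mm.
- spare_pin: Spare round pin with a 22 mm blue knob 12 mm high, standing in the stand's other hole; leave it. Origin at the knob's underside.
- beaker: Glass beaker, 72 mm wide, 90 mm high; bystander, origin at its base.
- jar_a: Sample jar with green label, 54 mm wide, 65 mm high; bystander, origin at its base.
- jar_b: Sample jar with yellow label, 54 mm wide, 65 mm high; bystander, origin at its base.
- wash_bottle: White wash bottle, 64 mm wide, 160 mm high; bystander, origin at its base.
- clamp_ring: Steel pipe clamp ring, 68 mm wide, 16 mm high; bystander, origin at its base.
- wrench: Steel wrench lying on the bench; bystander.
Things that resemble listed ones, but are neither listed nor needed, are in the scene too. There is more than one size of the linchpin; the job needs the smaller.

How it is judged:
By the outcome, as a careful person would: the job done as asked, in the order asked, and still so for the second after the job is handed in, with the robot touching nothing.
It also fails if it takes over 64 s, if anything falls off the work surface, if the arm or the gripper's body presses on something with over 40 N, if the wrist force passes 120 N, or if a joint passes its speed limit or range.

## Working session

There is one attempt and no reset: what is moved stays moved. The work goes in short steps, Python scripts to look and compute and a tool call to move; the robot and the scene stay as the last step left them, time stands still between calls to the robot, and variables do not carry over. Pictures are saved under pics/ and viewed, about 8 in all and at most 12, crops included, and the job is handed in when it is done.

Besides the shell and the picture viewer there is one more tool, called after "Call:" by a JSON object that holds its "api" and its "payload". servo_tool: Moves the arm, as the interface text tells. Its arguments: {"type":"object","properties":{"targets":{"type":"array","items":{"type":"object","properties":{"xyz":{"type":"array","items":{"type":"number"}},"twist":{"type":"array","items":{"type":"number"}},"jaw":{"type":"number"}}}},"squeeze":{"type":"number"}},"required":["targets"]}

```bash
mkdir -p pics; ls
cat > h.py <<'E'
import numpy as np, cv2, pickle
from workcell import env
from scipy.spatial.transform import Rotation as R
def rot(c):
    a=np.array(c["attitude"],float)
    return a if a.shape==(3,3) else R.from_quat(np.r_[a[1:],a[0]]).as_matrix()
def ray(c,u,v):
    d=rot(c)@np.array([(u-c["cx"])/c["fx"],(v-c["cy"])/c["fy"],1.]);return np.array(c["eye"],float),d
def onz(c,u,v,z):
    e,d=ray(c,u,v);return e+d*(z-e[2])/d[2]
def proj(c,p):
    q=rot(c).T@(np.array(p)-np.array(c["eye"]));return q[0]/q[2]*c["fx"]+c["cx"],q[1]/q[2]*c["fy"]+c["cy"]
def cloud(c):
    v,u=np.mgrid[:384,:512];z=c["depth"]
    P=np.stack([(u-c["cx"])/c["fx"]*z,(v-c["cy"])/c["fy"]*z,z],-1)
    return P@rot(c).T+np.array(c["eye"])
def save(c,n,s=None):
    im=cv2.cvtColor(c["color"],cv2.COLOR_RGB2BGR)
    if s: r0,r1,c0,c1,k=s; im=cv2.resize(im[r0:r1,c0:c1],None,fx=k,fy=k,interpolation=cv2.INTER_CUBIC)
    cv2.imwrite("pics/"+n,im)
E
python3 - <<'E'
from h import *
a=env.read_camera("scene");b=env.read_camera("top")
pickle.dump((a,b),open("c0.pkl","wb"))
for c in(a,b): print(c["eye"],c["attitude"],c["fx"],c["cx"],c["cy"])
im=np.vstack([a["color"],b["color"]])
cv2.imwrite("pics/s0.png",cv2.resize(cv2.cvtColor(a["color"],4),(800,600)))
cv2.imwrite("pics/t0.png",cv2.resize(cv2.cvtColor(b["color"],4),(800,600)))
print(env.get_state())
E
```

```text
pics
[1.05829518 0.74240971 0.84970043] [-0.11032215  0.25737244  0.86684064 -0.41252365] 381.7750442860749 255.33986702427688 191.49565679682843
[ 0.35006986 -0.0347107   1.26940043] [-0.07297853  0.70720195 -0.70032744  0.06388276] 421.7179542887591 261.18963024726514 189.93322935331275
{'clock': 0.1, 'joint_pos': array([ 1.12240762e+00,  3.13962517e-01,  4.51168344e-02,  1.30356728e+00,
       -1.47472462e-05,  1.43120506e+00]), 'qvel': array([-0.00030264, -0.00192068,  0.00199282, -0.00089053, -0.00185137,
        0.00026385]), 'tau': array([ 1.90022613e-03, -4.81723452e+01,  2.99246532e+01,  1.27068404e-02,
       -2.03560699e-04,  1.04318269e-05]), 'tcp_pos': array([0.17457067, 0.54740866, 0.23048676]), 'orientation': array([ 3.87921115e-04,  8.07438021e-01,  5.89951853e-01, -7.09191076e-04]), 'wrist_force': array([-0.9358156 ,  0.09684645, -0.38858467]), 'ft_torque': array([ 0.03198076, -0.06002992, -0.0088571 ]), 'finger_gap': 0.08560928486477597}
```

View pics/s0.png

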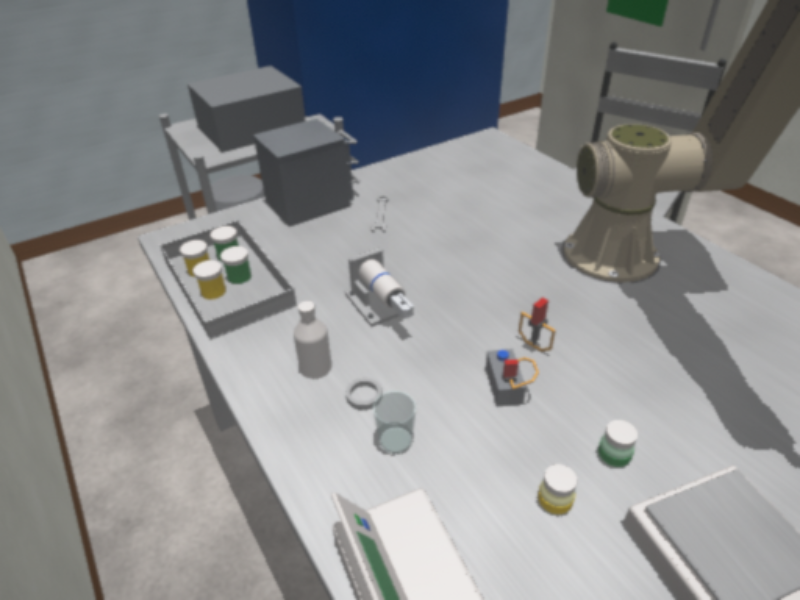

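View pics/t0.png

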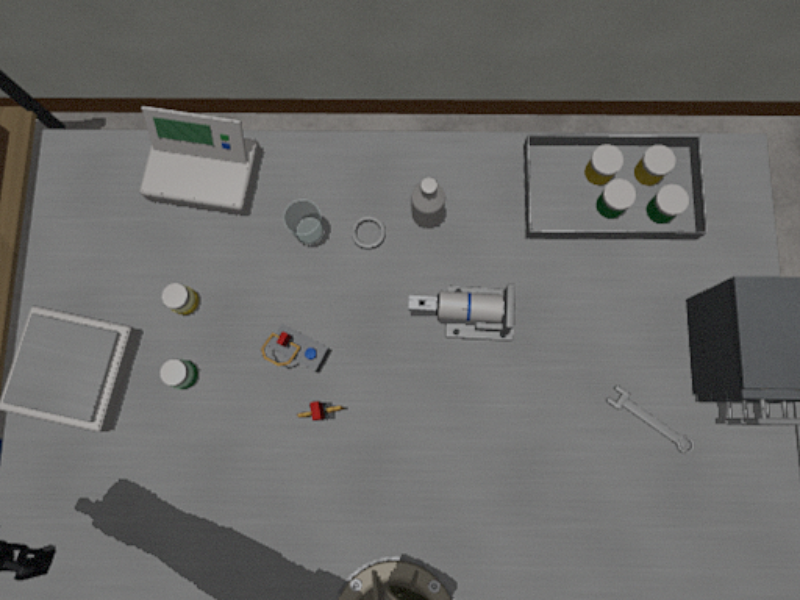

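Run:
```python
from h import *
a,b=pickle.load(open("c0.pkl","rb"))
def z(c,r0,c0,n=(50,66),k=6):
    im=cv2.cvtColor(c["color"],4)[r0:r0+n[0],c0:c0+n[1]];return cv2.resize(im,None,fx=k,fy=k,interpolation=cv2.INTER_CUBIC)
cv2.imwrite("pics/z0.png",np.vstack([np.hstack([z(b,200,160),z(b,170,255)]),np.hstack([z(a,215,300),z(a,165,220)])]))
# red, blue blobs
for n,c in(("s",a),("t",b)):
    P=cloud(c);h=cv2.cvtColor(c["color"],cv2.COLOR_RGB2HSV).astype(int)
    for nm,m in(("red",((h[...,0]<6)|(h[...,0]>174))&(h[...,1]>170)&(h[...,2]>60)),("blue",(abs(h[...,0]-112)<10)&(h[...,1]>150)&(h[...,2]>60))):
        k,l,s,ce=cv2.connectedComponentsWithStats(m.astype(np.uint8))
        for i in range(1,k):
            if 8<s[i,4]<500:
                q=P[l==i];print(n,nm,s[i],ce[i].round(1),np.median(q,0).round(3),q[:,2].max().round(3))
```

```text
s red [343 192   6   4  15] [345.8 193.6] [0.377 0.143 0.119] 0.122
s red [325 231   5   2  10] [327.  231.5] [0.505 0.213 0.09 ] 0.85
s blue [319 225   6   4  20] [321.5 226.5] [0.481 0.164 0.058] 0.061
t red [178 213   6   8  28] [180.3 216.1] [0.505 0.21  0.089] 0.095
t red [199 257   7  12  60] [201.7 262.7] [0.374 0.139 0.118] 0.123
t blue [142  92   5   3  12] [144.2  93. ] [0.877 0.337 0.086] 0.089
t blue [299 188   2  17  18] [299.7 196.2] [ 0.562 -0.128  0.097] 1.269
t blue [195 223   7   7  37] [198.4 225.8] [0.48  0.163 0.058] 0.062
```

View pics/z0.png

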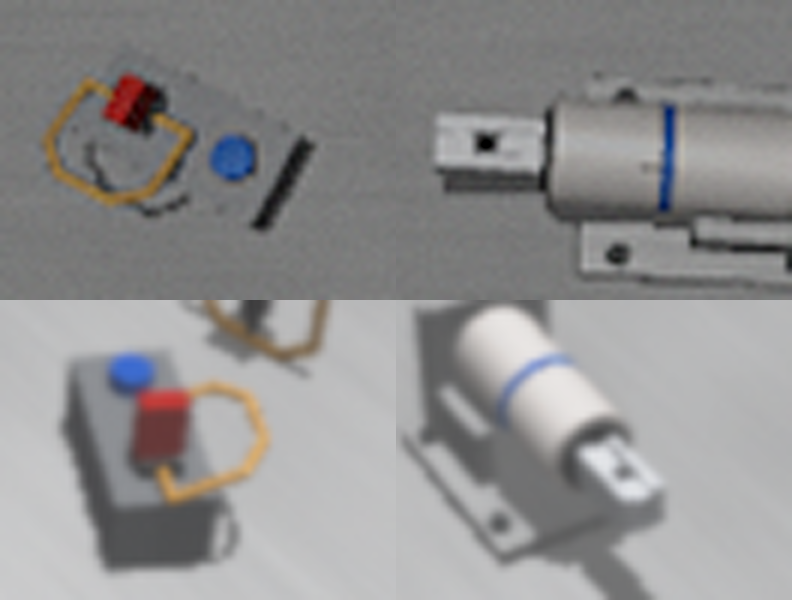

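Run:
```python
from h import *
a,b=pickle.load(open("c0.pkl","rb"))
g={n:cv2.cvtColor(c["color"],cv2.COLOR_RGB2GRAY).astype(float) for n,c in(("s",a),("t",b))}
print(g["t"][184:206,258:277].astype(int));print(g["s"][232:252,248:270].astype(int)[:, :] if 0 else g["s"][184:204,248:272].astype(int))
# ring (orange)
for n,c,box in(("s",a,(215,265,300,366)),("t",b,(200,250,160,226))):
    h=cv2.cvtColor(c["color"],cv2.COLOR_RGB2HSV).astype(int)
    m=(h[...,0]>10)&(h[...,0]<28)&(h[...,1]>110)&(h[...,2]>90)
    r0,r1,c0,c1=box;mm=np.zeros_like(m);mm[r0:r1,c0:c1]=m[r0:r1,c0:c1]
    if n=="s": mm[:228,:330]=0
    P=cloud(c)[mm];P=P[(P[:,2]<.12)&(P[:,2]>0.03)];print(n,len(P),P.round(3)[::3].tolist())
# stand top depth
P=cloud(b);k=(abs(P[...,2]-.046)<.004);k[:, :150]=0;k[:195]=0;k[250:]=0;k[:,230:]=0
v,u=np.nonzero(k);r=cv2.minAreaRect(np.stack([u,v],1).astype(np.float32));print(r)
for q in cv2.boxPoints(r): print(onz(b,*q,.046).round(4))
print(onz(b,*r[0],.046))
```

```text
[[124 125 124 124 126 120 128 124 126 124 125 123 125 126 126 126 127 127
  124]
 [120 123 126 121 121 123 120 121 121 126 127 123 126 123 125 124 123 121
  121]
 [119 122 122 120 122 119 119 121 127 119 121 125 123 125 124 121 122 123
  120]
 [123 123 116 120 119 120 120 120 124 122 117 119 120 118 120 123 124 122
  123]
 [121 125 121 120 129 125 123 113 115 116 117 116 118 120 116 115 119 120
  120]
 [119 118 120 132 160 162 160 158 158 158 159 149 147 148 148 146 135 138
  133]
 [121 122 118 139 172 179 177 175 177 174 180 175 177 179 175 172 167 168
  168]
 [124 121 120 129 152 158 166 173 168 159 150 145 158 155 151 155 162 162
  160]
 [124 122 122 135 162 163 164 175 175 153  94  67  86  91 128 160 166 162
  161]
 [120 124 120 141 181 174 174 171 176 165  78   6   1  71 152 179 175 174
  174]
 [123 121 119 144 178 173 173 171 178 164  77   0   0  77 161 178 176 174
  173]
 [121 118 114 143 176 174 174 173 175 168 116 118 117 127 154 154 150 158
  172]
 [121 122 121 148 183 179 179 180 180 176 171 175 175 170 171 160 159 166
  176]
 [117 121 122 123 134 140 147 144 144 147 153 1
[... 2990 characters left out ...]
[0.505, 0.216, 0.089], [0.502, 0.244, 0.065], [0.501, 0.2, 0.053], [0.498, 0.196, 0.055], [0.493, 0.247, 0.063], [0.495, 0.187, 0.057], [0.492, 0.185, 0.055], [0.49, 0.185, 0.05], [0.486, 0.186, 0.06], [0.478, 0.247, 0.07], [0.48, 0.189, 0.06], [0.477, 0.191, 0.062], [0.469, 0.241, 0.073], [0.471, 0.194, 0.061], [0.468, 0.2, 0.063], [0.464, 0.226, 0.074], [0.465, 0.198, 0.067], [0.461, 0.217, 0.074], [0.461, 0.209, 0.072], [0.461, 0.201, 0.071], [0.458, 0.215, 0.07]]
((190.8000030517578, 221.40000915527344), (33.98823165893555, 16.994115829467773), 26.56505012512207)
[0.4943 0.2425 0.046 ]
[0.5394 0.2225 0.046 ]
[0.4953 0.1314 0.046 ]
[0.4509 0.1519 0.046 ]
[0.49479234 0.18692843 0.046     ]
```

Run:
```python
from h import *
a,b=pickle.load(open("c0.pkl","rb"))
L=onz(b,261.15,192.93,.085);Q=onz(b,274,193.62,.085);d=(L-Q)/np.linalg.norm(L-Q)
print("end",L,"yaw",np.degrees(np.arctan2(d[1],d[0])),"hole from end",L-.024*d)
print("hole top",onz(b,269.6,193.2,.082),"hole scene",onz(a,257.4,192.9,.082))
# longer axis: roller edges from depth
P=cloud(b);k=(P[...,2]>.075)&(P[...,2]<.104);k[:170]=0;k[215:]=0;k[:,:276]=0;k[:,335:]=0
for u in range(262,326,6):
    c=np.nonzero((P[170:215,u,2]>.065)&(P[170:215,u,2]<.12))[0]+170; print(u,c.min(),c.max(),P[c.min():c.max()+1,u,2].max().round(4))
# tab: top-face red bright pixels, knob
h=cv2.cvtColor(b["color"],cv2.COLOR_RGB2HSV).astype(int);print(b["color"][211:224,175:188,0])
hs=b["color"][218:232,190:206].astype(int);m=(hs[...,2]-hs[...,0]>60);v,u=np.nonzero(m);print("knob",onz(b,u.mean()+190,v.mean()+218,.058))
for s in("s","t"):
    c=a if s=="s" else b;print(s,proj(c,[.505,.2105,.09]),proj(c,[.505,.2105,.046]))
```

```text
end [ 0.5737977  -0.01810294  0.085     ] yaw 87.37006585074246 hole from end [ 0.57269646 -0.04207766  0.085     ]
hole top [ 0.57378744 -0.04227595  0.082     ] hole scene [ 0.56893356 -0.04369203  0.082     ]
262 189 197 1.2694
268 189 198 0.0864
274 189 198 0.0864
280 188 201 0.0946
286 186 203 0.1025
292 186 203 0.1001
298 187 204 0.1015
304 187 204 0.1001
310 187 204 0.0993
316 188 205 1.2694
322 192 209 0.0885
[[115 123 118 105 112 107 105 113 115 109 113 111 110]
 [117 122 116 111 108 115 129 118 100 114 114 117 114]
 [146 115 109 103 101 132 142 141 119  92 100 120 116]
 [133 144 139  97 105 137 141 149 132  46  59  83  95]
 [ 94 138 138 131 126 140 143 141  85  42  45  33  79]
 [107 108 118 136 140 142 143 112  43  49  39  28  59]
 [115 109 112 132 136 149 140  57  50  48  42  45  57]
 [114 115 133 145 151 148 108  39  46  41  29  46  67]
 [113 112 110 127 155 142  52  53  42  33  89 146 127]
 [111 109  99 109 121  95  38  43  43  25  88 148 148]
 [118 116 112 116  99  93  69  49  55  27  64 115 123]
 [112 112 109 114 118 116 112  98  91  68  99 119 108]
 [ 98 111 116 114 112 119 114 117 115 105 119 114 114]]
knob [0.48047129 0.1628005  0.058     ]
s (np.float64(326.47304983857737), np.float64(231.0922980489226)) (np.float64(324.96555730797166), np.float64(242.0328085700783))
t (np.float64(179.88781201131792), np.float64(215.858314050768)) (np.float64(182.9115730292316), np.float64(217.84957441451616))
```

Call:
{"api": "servo_tool", "payload": {"targets": [{"xyz":[-0.01,0.018,0.0],"twist":[0,0,0.01],"jaw":0.3},{"xyz":[-0.03,0.055,0.0],"twist":[0,0,0.03],"jaw":0.3},{"xyz":[-0.05,0.092,0.005],"twist":[0,0,0.05],"jaw":0.3},{"xyz":[-0.07,0.13,0.01],"twist":[0,0,0.06],"jaw":0.3},{"xyz":[-0.09,0.167,0.02],"twist":[0,0,0.07],"jaw":0.3},{"xyz":[-0.11,0.205,0.025],"twist":[0,0,0.08],"jaw":0.3},{"xyz":[-0.13,0.243,0.03],"twist":[0,0,0.1],"jaw":0.3},{"xyz":[-0.15,0.28,0.04],"twist":[0,0,0.12],"jaw":0.3},{"xyz":[-0.17,0.318,0.05],"twist":[0,0,0.14],"jaw":0.3},{"xyz":[-0.19,0.356,0.06],"twist":[0,0,0.15],"jaw":0.3},{"xyz":[-0.21,0.394,0.07],"twist":[0,0,0.155],"jaw":0.3},{"xyz":[-0.221,0.417,0.07],"twist":[0,0,0.155],"jaw":0.3}], "squeeze": 40}}

```text
clock: 1.1
tcp_pos: [0.5048, 0.2086, 0.1596]
orientation: [-0.0, 0.851, 0.526, -0.001]
wrist_force: [-0.4, 0.4, 0.9]
finger_gap: 0.0258
```

Call:
{"api": "servo_tool", "payload": {"targets": [{"xyz":[0,0,0],"jaw":0.3},{"xyz":[0,0,0],"jaw":0.3},{"xyz":[0,0,0],"jaw":0.3}]}}

```text
schema error: expected keys xyz, twist, jaw
```

```bash
cat >> h.py <<'E'
def yaw(s):
    q=s["orientation"];x=R.from_quat(np.r_[q[1:],q[0]]).as_matrix();return np.degrees(np.arctan2(x[1,0],x[0,0])),x
def go(t,yw,s=None):
    s=s or env.get_state();y,M=yaw(s)
    d=M.T@(np.array(t)-s["tcp_pos"]);print("clk",s["clock"],"tcp",s["tcp_pos"].round(4),"yaw",round(y,2),"F",s["wrist_force"].round(2),"gap",round(s["finger_gap"],4),"-> xyz",d.round(4),"tz",round(-np.radians(yw-y),3),"tilt",M[:,2].round(4))
E
python3 - <<'E'
from h import *
go([.5045,.2103,.062],63.5)
for n,s in(("scene",(195,255,285,365,5)),("top",(190,240,150,220,5))):
    c=env.read_camera(n);save(c,n+"1.png",s)
a=cv2.imread("pics/scene1.png");b=cv2.imread("pics/top1.png");w=max(a.shape[1],b.shape[1])
cv2.imwrite("pics/p1.png",np.vstack([cv2.copyMakeBorder(i,0,0,0,w-i.shape[1],0) for i in(a,b)]))
E
```

```text
clk 1.1 tcp [0.5048 0.2086 0.1596] yaw 63.41 F [-0.37  0.37  0.91] gap 0.0258 -> xyz [ 0.0016 -0.0009  0.0976] tz -0.002 tilt [-2.6e-03 -4.0e-04 -1.0e+00]
```

View pics/p1.png

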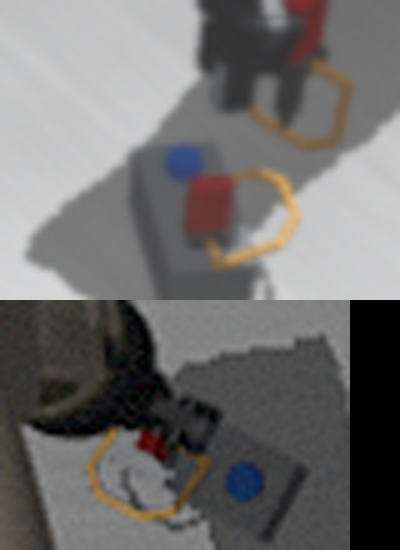

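Run:
```python
from h import *
a,b=pickle.load(open("c0.pkl","rb"));T=np.array([.5048,.2086,.1596])
ax=np.array([np.cos(np.radians(63.4)),np.sin(np.radians(63.4)),0])
for n,c,o in(("s",a,(285,195,0)),("t",b,(150,190,300))):
    for k in(-.013,0,.013):
        u,v=proj(c,T+ax*k);print(n,k,((u-o[0])*5),((v-o[1])*5+o[2]))
```

```text
s -0.013 211.974521318908 69.30589855386216
s 0 218.04904528939232 85.60172736912605
s 0.013 224.24469393994627 102.22249144866922
t -0.013 147.94528359400275 423.44215829226897
t 0 126.68932344432989 412.38348656305703
t 0.013 105.48183027026965 401.3500303672406
```

Call:
{"api": "servo_tool", "payload": {"targets": [{"xyz":[0.001,-0.0005,0.01],"twist":[0,0,0],"jaw":0.3},{"xyz":[0.0015,-0.001,0.03],"twist":[0,0,0],"jaw":0.3},{"xyz":[0.0015,-0.001,0.05],"twist":[0,0,0],"jaw":0.3},{"xyz":[0.0015,-0.001,0.06],"twist":[0,0,0],"jaw":0.3},{"xyz":[0.0015,-0.001,0.068],"twist":[0,0,0],"jaw":0.3},{"xyz":[0.0015,-0.001,0.075],"twist":[0,0,0],"jaw":0.3},{"xyz":[0.0015,-0.001,0.075],"twist":[0,0,0],"jaw":0.3},{"xyz":[0.0015,-0.001,0.075],"twist":[0,0,0],"jaw":0.3}]}}

```text
clock: 1.87
tcp_pos: [0.5045, 0.2128, 0.0865]
orientation: [-0.0, 0.851, 0.526, 0.0]
wrist_force: [0.8, -0.2, 0.4]
finger_gap: 0.0254
```

Run:
```python
from h import *
go([.5045,.2103,.062],63.5)
c=env.read_camera("scene");save(c,"s2.png",(205,265,295,365,8))
```

```text
clk 1.8667 tcp [0.5045 0.2128 0.0865] yaw 63.47 F [ 0.78 -0.25  0.38] gap 0.0254 -> xyz [-0.0023  0.0011  0.0245] tz -0.001 tilt [ 1.e-04  1.e-04 -1.e+00]
```

View pics/s2.png

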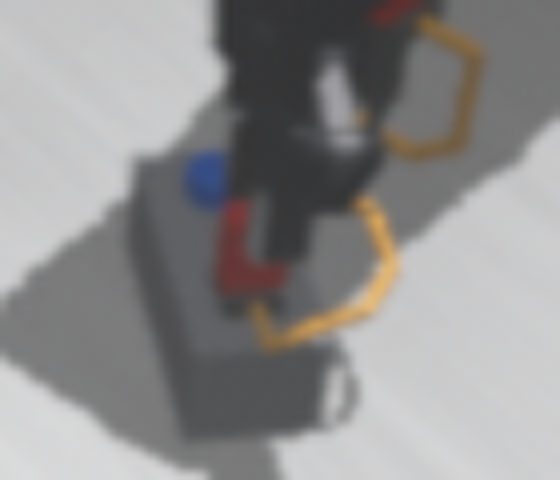

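Run:
```python
from h import *
a,b=pickle.load(open("c0.pkl","rb"));T=np.array([.5045,.2128,.0865])
ax=np.array([np.cos(np.radians(63.5)),np.sin(np.radians(63.5)),0]);px=np.array([-ax[1],ax[0],0])
f=lambda p:[round((x-o)*8) for x,o in zip(proj(a,p),(295,205))]
for k in(.0127,.027):
  for w in(-.011,.011): print("finger",k,w,f(T+ax*k+px*w))
P=np.array([.5045,.2103,.09])
for k in(-.006,.006):
  for w in(-.012,.012): print("tab",k,w,f(P+ax*k+px*w),f(P+ax*k+px*w-[0,0,.036]))
print("gauge x dir", f(P),f(P+px*.01),f(P+ax*.01))
```

```text
finger 0.0127 -0.011 [234, 249]
finger 0.0127 0.011 [297, 243]
finger 0.027 -0.011 [244, 279]
finger 0.027 0.011 [308, 273]
tab -0.006 -0.012 [214, 199] [205, 271]
tab -0.006 0.012 [282, 192] [272, 264]
tab 0.006 -0.012 [223, 223] [213, 295]
tab 0.006 0.012 [291, 217] [280, 289]
gauge x dir [253, 208] [281, 205] [260, 228]
```

Call:
{"api": "servo_tool", "payload": {"targets": [{"xyz":[-0.0015,0.001,0.004],"twist":[0,0,0],"jaw":0.3},{"xyz":[-0.0023,0.002,0.01],"twist":[0,0,0],"jaw":0.3},{"xyz":[-0.0023,0.002,0.016],"twist":[0,0,0],"jaw":0.3},{"xyz":[-0.0023,0.002,0.021],"twist":[0,0,0],"jaw":0.3},{"xyz":[-0.0023,0.002,0.0245],"twist":[0,0,0],"jaw":0.3},{"xyz":[-0.0023,0.002,0.0245],"twist":[0,0,0],"jaw":0.3},{"xyz":[-0.0023,0.002,0.0245],"twist":[0,0,0],"jaw":0.05},{"xyz":[-0.0023,0.002,0.0245],"twist":[0,0,0],"jaw":0.05},{"xyz":[-0.0023,0.002,0.0245],"twist":[0,0,0],"jaw":0.05},{"xyz":[-0.0023,0.002,0.0245],"twist":[0,0,0],"jaw":0.05}], "squeeze": 50}}

```text
clock: 2.75
tcp_pos: [0.5055, 0.2095, 0.0619]
orientation: [0.0, 0.851, 0.526, 0.0]
wrist_force: [0.2, -0.1, -0.9]
finger_gap: 0.0112
```

Call:
{"api": "servo_tool", "payload": {"targets": [{"xyz":[0,0,-0.002],"twist":[0,0,0],"jaw":0.05},{"xyz":[0,0,-0.008],"twist":[0,0,0],"jaw":0.05},{"xyz":[0,0,-0.018],"twist":[0,0,0],"jaw":0.05},{"xyz":[0,0,-0.03],"twist":[0,0,0],"jaw":0.05},{"xyz":[0,0,-0.045],"twist":[0,0,0],"jaw":0.05},{"xyz":[0,0,-0.06],"twist":[0,0,0],"jaw":0.05},{"xyz":[0,0,-0.08],"twist":[0,0,0],"jaw":0.05},{"xyz":[0,0,-0.1],"twist":[0,0,0],"jaw":0.05},{"xyz":[0,0,-0.115],"twist":[0,0,0],"jaw":0.05},{"xyz":[0,0,-0.12],"twist":[0,0,0],"jaw":0.05},{"xyz":[0,0,-0.12],"twist":[0,0,0],"jaw":0.05},{"xyz":[0,0,-0.12],"twist":[0,0,0],"jaw":0.05}]}}

```text
clock: 3.75
tcp_pos: [0.5054, 0.2094, 0.1819]
orientation: [0.0, 0.851, 0.526, 0.0]
wrist_force: [0.3, 0.6, -1.0]
finger_gap: 0.0111
```

Run:
```python
from h import *
go([.5725,-.042,.20],-3)
c=env.read_camera("scene");print(proj(c,[.505,.21,.166]),proj(c,[.505,.21,.126]));save(c,"s3.png",(165,265,285,385,6));pickle.dump(c,open("c3.pkl","wb"))
```

```text
clk 3.75 tcp [0.5054 0.2094 0.1819] yaw 63.42 F [ 0.33  0.55 -1.05] gap 0.0111 -> xyz [-0.1948  0.1725 -0.0181] tz 1.159 tilt [ 5.e-04  2.e-04 -1.e+00]
(np.float64(329.1480027587234), np.float64(210.6595507282254)) (np.float64(327.64483945865254), np.float64(221.5937068265455))
```

View pics/s3.png

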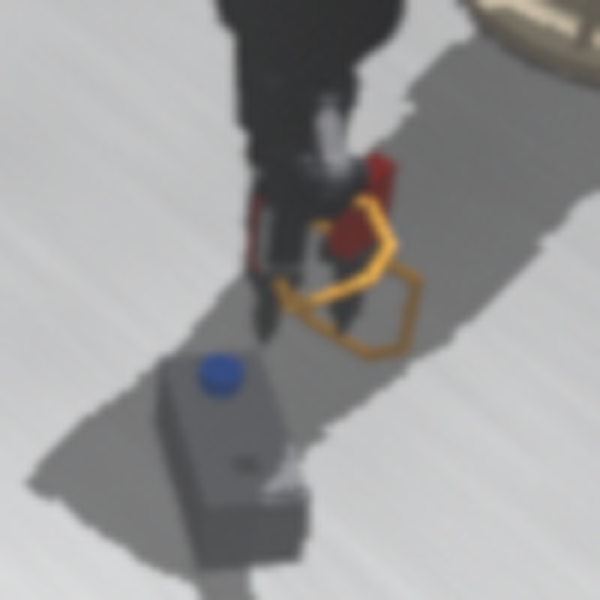

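Call:
{"api": "servo_tool", "payload": {"targets": [{"xyz":[-0.005,0.0045,0],"twist":[0,0,0.04],"jaw":0.05},{"xyz":[-0.02,0.0175,0],"twist":[0,0,0.13],"jaw":0.05},{"xyz":[-0.04,0.0355,0],"twist":[0,0,0.24],"jaw":0.05},{"xyz":[-0.06,0.053,0],"twist":[0,0,0.35],"jaw":0.05},{"xyz":[-0.08,0.071,0],"twist":[0,0,0.46],"jaw":0.05},{"xyz":[-0.1,0.0885,0],"twist":[0,0,0.57],"jaw":0.05},{"xyz":[-0.12,0.106,0],"twist":[0,0,0.68],"jaw":0.05},{"xyz":[-0.14,0.124,0],"twist":[0,0,0.79],"jaw":0.05},{"xyz":[-0.16,0.1415,0],"twist":[0,0,0.9],"jaw":0.05},{"xyz":[-0.177,0.157,0],"twist":[0,0,1.01],"jaw":0.05},{"xyz":[-0.19,0.168,0],"twist":[0,0,1.11],"jaw":0.05},{"xyz":[-0.195,0.1725,0],"twist":[0,0,1.159],"jaw":0.05}]}}

```text
clock: 4.8
tcp_pos: [0.5722, -0.0446, 0.18]
orientation: [0.0, 1.0, -0.03, -0.001]
wrist_force: [0.7, 0.4, -0.6]
finger_gap: 0.0112
```

Call:
{"api": "servo_tool", "payload": {"targets": [{"xyz":[0,0,0.003],"twist":[0,0,0],"jaw":0.05},{"xyz":[0,0,0.008],"twist":[0,0,0],"jaw":0.05},{"xyz":[0,0,0.014],"twist":[0,0,0],"jaw":0.05},{"xyz":[0,0,0.02],"twist":[0,0,0],"jaw":0.05},{"xyz":[0,0,0.025],"twist":[0,0,0],"jaw":0.05},{"xyz":[0,0,0.027],"twist":[0,0,0],"jaw":0.05},{"xyz":[0,0,0.027],"twist":[0,0,0],"jaw":0.05},{"xyz":[0,0,0.027],"twist":[0,0,0],"jaw":0.05}]}}

```text
clock: 5.47
tcp_pos: [0.5724, -0.0418, 0.1547]
orientation: [-0.0, 1.0, -0.026, -0.0]
wrist_force: [0.0, 0.4, -0.5]
finger_gap: 0.0113
```

Run:
```python
from h import *
go([.5725,-.042,.155],-3)
c=env.read_camera("scene");d=env.read_camera("top");t=env.get_state()["tcp_pos"]
for x in(c,d): print([tuple(np.round(proj(x,p),1)) for p in (t-[0,0,.016],t-[0,0,.056],[.5725,-.042,.082])])
pickle.dump((c,d),open("c4.pkl","wb"))
save(c,"a.png",(145,225,215,315,6));save(d,"b.png",(165,215,235,335,6))
cv2.imwrite("pics/p4.png",cv2.resize(np.vstack([cv2.imread("pics/a.png"),cv2.imread("pics/b.png")[:120*0+300]]),None,fx=.769,fy=.769))
```

```text
clk 5.4667 tcp [ 0.5724 -0.0418  0.1547] yaw -2.94 F [ 0.    0.35 -0.54] gap 0.0113 -> xyz [ 0.0001  0.0002 -0.0003] tz 0.001 tilt [-1.e-04  1.e-04 -1.e+00]
[(np.float64(256.3), np.float64(179.2)), (np.float64(256.6), np.float64(189.4)), (np.float64(256.7), np.float64(193.6))]
[(np.float64(269.7), np.float64(189.7)), (np.float64(269.6), np.float64(192.5)), (np.float64(269.5), np.float64(193.6))]
```

View pics/p4.png

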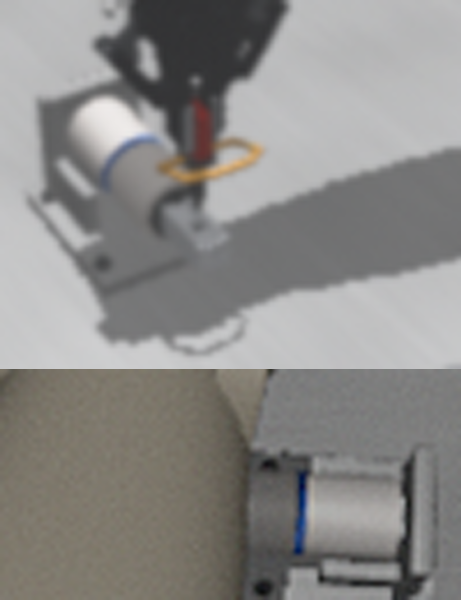

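Call:
{"api": "servo_tool", "payload": {"targets": [{"xyz":[0,0,0.004],"twist":[0,0,0],"jaw":0.05},{"xyz":[0,0,0.008],"twist":[0,0,0],"jaw":0.05},{"xyz":[0,0,0.011],"twist":[0,0,0],"jaw":0.05},{"xyz":[0,0,0.014],"twist":[0,0,0],"jaw":0.05},{"xyz":[0,0,0.016],"twist":[0,0,0],"jaw":0.05},{"xyz":[0,0,0.017],"twist":[0,0,0],"jaw":0.05},{"xyz":[0,0,0.0175],"twist":[0,0,0],"jaw":0.05},{"xyz":[0,0,0.018],"twist":[0,0,0],"jaw":0.05},{"xyz":[0,0,0.018],"twist":[0,0,0],"jaw":0.05}]}}

```text
clock: 6.32
tcp_pos: [0.5725, -0.0422, 0.1368]
orientation: [-0.0, 1.0, -0.026, 0.0]
wrist_force: [0.9, -0.2, -0.8]
finger_gap: 0.0116
```

Run:
```python
from h import *
go([.5725,-.042,.138],-3)
print(env.get_state()["ft_torque"])
c=env.read_camera("scene");cv2.imwrite("pics/p5.png",cv2.resize(cv2.cvtColor(c["color"],4)[160:210,225:290],None,fx=10,fy=10,interpolation=2))
```

```text
clk 6.3167 tcp [ 0.5725 -0.0422  0.1368] yaw -2.98 F [ 0.92 -0.17 -0.77] gap 0.0116 -> xyz [-0.     -0.0002 -0.0012] tz 0.0 tilt [ 1.e-04  1.e-04 -1.e+00]
[-0.01759444 -0.00307072  0.01746385]
```

View pics/p5.png

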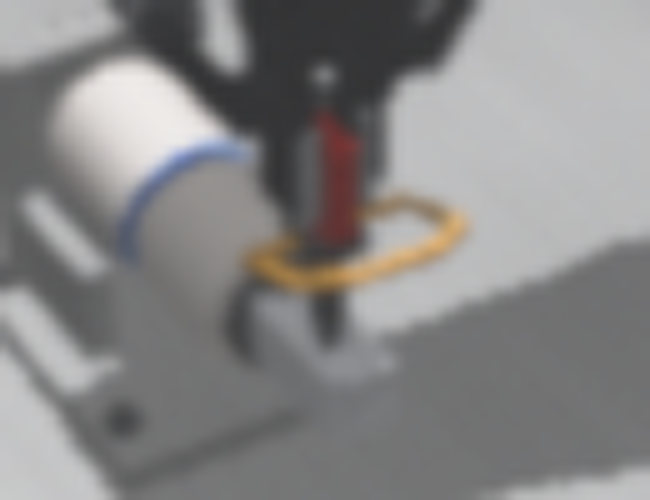

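Call:
{"api": "servo_tool", "payload": {"targets": [{"xyz":[0,0,0.0005],"twist":[0,0,0],"jaw":0.05},{"xyz":[0,0,0.001],"twist":[0,0,0],"jaw":0.05},{"xyz":[0,0,0.0015],"twist":[0,0,0],"jaw":0.05},{"xyz":[0,0,0.002],"twist":[0,0,0],"jaw":0.05},{"xyz":[0,0,0.002],"twist":[0,0,0],"jaw":0.05}]}}

```text
clock: 6.78
tcp_pos: [0.5724, -0.0422, 0.1347]
orientation: [-0.0, 1.0, -0.026, -0.0]
wrist_force: [0.1, -0.2, -1.9]
finger_gap: 0.0113
```

Call:
{"api": "servo_tool", "payload": {"targets": [{"xyz":[0,0,0.0005],"twist":[0,0,0],"jaw":0.05},{"xyz":[0,0,0.001],"twist":[0,0,0],"jaw":0.05},{"xyz":[0,0,0.0015],"twist":[0,0,0],"jaw":0.05},{"xyz":[0,0,0.002],"twist":[0,0,0],"jaw":0.05},{"xyz":[0,0,0.002],"twist":[0,0,0],"jaw":0.05}]}}

```text
clock: 7.2
tcp_pos: [0.5724, -0.0422, 0.1326]
orientation: [-0.0, 1.0, -0.026, -0.0]
wrist_force: [-1.3, -0.0, -1.0]
finger_gap: 0.0115
```

Call:
{"api": "servo_tool", "payload": {"targets": [{"xyz":[0,0,0.0005],"twist":[0,0,0],"jaw":0.05},{"xyz":[0,0,0.001],"twist":[0,0,0],"jaw":0.05},{"xyz":[0,0,0.0015],"twist":[0,0,0],"jaw":0.05},{"xyz":[0,0,0.002],"twist":[0,0,0],"jaw":0.05},{"xyz":[0,0,0.0025],"twist":[0,0,0],"jaw":0.05},{"xyz":[0,0,0.0025],"twist":[0,0,0],"jaw":0.05}]}}

```text
clock: 7.7
tcp_pos: [0.5726, -0.0424, 0.1303]
orientation: [0.0, 1.0, -0.026, 0.0]
wrist_force: [0.2, -1.2, 0.1]
finger_gap: 0.0108
```

Call:
{"api": "servo_tool", "payload": {"targets": [{"xyz":[0,0,0.0005],"twist":[0,0,0],"jaw":0.05},{"xyz":[0,0,0.001],"twist":[0,0,0],"jaw":0.05},{"xyz":[0,0,0.0015],"twist":[0,0,0],"jaw":0.05},{"xyz":[0,0,0.002],"twist":[0,0,0],"jaw":0.05},{"xyz":[0,0,0.0025],"twist":[0,0,0],"jaw":0.05},{"xyz":[0,0,0.0025],"twist":[0,0,0],"jaw":0.05}]}}

```text
clock: 8.2
tcp_pos: [0.5727, -0.0426, 0.128]
orientation: [0.0, 1.0, -0.026, 0.0]
wrist_force: [0.4, -3.3, 1.1]
finger_gap: 0.0112
```

Call:
{"api": "servo_tool", "payload": {"targets": [{"xyz":[0,0.0005,0],"twist":[0,0,0],"jaw":0.05},{"xyz":[0,0.001,0],"twist":[0,0,0],"jaw":0.05},{"xyz":[0,0.0015,0],"twist":[0,0,0],"jaw":0.05},{"xyz":[0,0.0015,0],"twist":[0,0,0],"jaw":0.05},{"xyz":[0,0.0015,0],"twist":[0,0,0],"jaw":0.05}]}}

```text
clock: 8.62
tcp_pos: [0.5722, -0.0433, 0.1275]
orientation: [-0.0, 1.0, -0.026, -0.0]
wrist_force: [0.1, -0.2, -0.6]
finger_gap: 0.011
```

Call:
{"api": "servo_tool", "payload": {"targets": [{"xyz":[0,0,0.0005],"twist":[0,0,0],"jaw":0.05},{"xyz":[0,0,0.001],"twist":[0,0,0],"jaw":0.05},{"xyz":[0,0,0.0015],"twist":[0,0,0],"jaw":0.05},{"xyz":[0,0,0.002],"twist":[0,0,0],"jaw":0.05},{"xyz":[0,0,0.002],"twist":[0,0,0],"jaw":0.05}]}}

```text
clock: 9.03
tcp_pos: [0.5721, -0.0436, 0.1255]
orientation: [-0.0, 1.0, -0.026, -0.0]
wrist_force: [-0.1, -0.5, -1.5]
finger_gap: 0.0115
```

Call:
{"api": "servo_tool", "payload": {"targets": [{"xyz":[0,0,0.0005],"twist":[0,0,0],"jaw":0.05},{"xyz":[0,0,0.001],"twist":[0,0,0],"jaw":0.05},{"xyz":[0,0,0.0015],"twist":[0,0,0],"jaw":0.05},{"xyz":[0,0,0.002],"twist":[0,0,0],"jaw":0.05},{"xyz":[0,0,0.0025],"twist":[0,0,0],"jaw":0.05},{"xyz":[0,0,0.003],"twist":[0,0,0],"jaw":0.05}], "squeeze": 80}}

```text
clock: 9.53
tcp_pos: [0.5724, -0.0436, 0.1227]
orientation: [-0.0, 1.0, -0.026, 0.0]
wrist_force: [0.1, -0.4, -0.1]
finger_gap: 0.0108
```

Call:
{"api": "servo_tool", "payload": {"targets": [{"xyz":[0,0,0.0005],"twist":[0,0,0],"jaw":0.05},{"xyz":[0,0,0.001],"twist":[0,0,0],"jaw":0.05},{"xyz":[0,0,0.0015],"twist":[0,0,0],"jaw":0.05},{"xyz":[0,0,0.002],"twist":[0,0,0],"jaw":0.05},{"xyz":[0,0,0.0025],"twist":[0,0,0],"jaw":0.05},{"xyz":[0,0,0.003],"twist":[0,0,0],"jaw":0.05}]}}

```text
clock: 10.03
tcp_pos: [0.5727, -0.0437, 0.1199]
orientation: [-0.0, 1.0, -0.026, 0.0]
wrist_force: [1.2, 0.1, 0.3]
finger_gap: 0.0108
```

Call:
{"api": "servo_tool", "payload": {"targets": [{"xyz":[0,0,0.0005],"twist":[0,0,0],"jaw":0.05},{"xyz":[0,0,0.001],"twist":[0,0,0],"jaw":0.05},{"xyz":[0,0,0.0015],"twist":[0,0,0],"jaw":0.05},{"xyz":[0,0,0.002],"twist":[0,0,0],"jaw":0.05},{"xyz":[0,0,0.0025],"twist":[0,0,0],"jaw":0.05},{"xyz":[0,0,0.003],"twist":[0,0,0],"jaw":0.05}]}}

```text
clock: 10.53
tcp_pos: [0.573, -0.0437, 0.1171]
orientation: [-0.0, 1.0, -0.026, 0.001]
wrist_force: [2.6, -0.5, 1.1]
finger_gap: 0.0107
```

Call:
{"api": "servo_tool", "payload": {"targets": [{"xyz":[0,0,0.0005],"twist":[0,0,0],"jaw":0.05},{"xyz":[0,0,0.001],"twist":[0,0,0],"jaw":0.05},{"xyz":[0,0,0.0015],"twist":[0,0,0],"jaw":0.05},{"xyz":[0,0,0.002],"twist":[0,0,0],"jaw":0.05},{"xyz":[0,0,0.0025],"twist":[0,0,0],"jaw":0.05},{"xyz":[0,0,0.003],"twist":[0,0,0],"jaw":0.05}]}}

```text
clock: 11.03
tcp_pos: [0.573, -0.0438, 0.114]
orientation: [0.0, 1.0, -0.026, 0.001]
wrist_force: [3.0, 1.0, 2.1]
finger_gap: 0.0104
```

Call:
{"api": "servo_tool", "payload": {"targets": [{"xyz":[0.0005,0,0.0005],"twist":[0,0,0],"jaw":0.05},{"xyz":[0.0008,0,0.001],"twist":[0,0,0],"jaw":0.05},{"xyz":[0.0008,0,0.0015],"twist":[0,0,0],"jaw":0.05},{"xyz":[0.0008,0,0.002],"twist":[0,0,0],"jaw":0.05},{"xyz":[0.0008,0,0.0025],"twist":[0,0,0],"jaw":0.05},{"xyz":[0.0008,0,0.003],"twist":[0,0,0],"jaw":0.05}]}}

```text
clock: 11.53
tcp_pos: [0.5732, -0.0437, 0.1107]
orientation: [-0.0, 1.0, -0.026, 0.0]
wrist_force: [4.6, 1.2, 0.3]
finger_gap: 0.0104
```

Call:
{"api": "servo_tool", "payload": {"targets": [{"xyz":[0,0,0.0005],"twist":[0,0,0],"jaw":0.05},{"xyz":[0,0,0.001],"twist":[0,0,0],"jaw":0.05},{"xyz":[0,0,0.0015],"twist":[0,0,0],"jaw":0.05},{"xyz":[0,0,0.002],"twist":[0,0,0],"jaw":0.05},{"xyz":[0,0,0.0025],"twist":[0,0,0],"jaw":0.05},{"xyz":[0,0,0.003],"twist":[0,0,0],"jaw":0.05}]}}

```text
clock: 12.03
tcp_pos: [0.5732, -0.0437, 0.1078]
orientation: [-0.0, 1.0, -0.026, 0.0]
wrist_force: [4.8, -0.6, 0.9]
finger_gap: 0.0108
```

Call:
{"api": "servo_tool", "payload": {"targets": [{"xyz":[0,0,0.0005],"twist":[0,0,0],"jaw":0.05},{"xyz":[0,0,0.001],"twist":[0,0,0],"jaw":0.05},{"xyz":[0,0,0.0015],"twist":[0,0,0],"jaw":0.05},{"xyz":[0,0,0.002],"twist":[0,0,0],"jaw":0.05},{"xyz":[0,0,0.0025],"twist":[0,0,0],"jaw":0.05},{"xyz":[0,0,0.003],"twist":[0,0,0],"jaw":0.05},{"xyz":[0,0,0.003],"twist":[0,0,0],"jaw":0.05}]}}

```text
clock: 12.62
tcp_pos: [0.573, -0.0437, 0.1045]
orientation: [-0.0, 1.0, -0.026, -0.0]
wrist_force: [4.3, 0.1, -0.0]
finger_gap: 0.0104
```

Call:
{"api": "servo_tool", "payload": {"targets": [{"xyz":[0,0,0.0005],"twist":[0,0,0],"jaw":0.05},{"xyz":[0,0,0.001],"twist":[0,0,0],"jaw":0.05},{"xyz":[0,0,0.0015],"twist":[0,0,0],"jaw":0.05},{"xyz":[0,0,0.002],"twist":[0,0,0],"jaw":0.05},{"xyz":[0,0,0.002],"twist":[0,0,0],"jaw":0.05}]}}

```text
clock: 13.03
tcp_pos: [0.5731, -0.0437, 0.1026]
orientation: [-0.0, 1.0, -0.026, -0.0]
wrist_force: [4.5, -0.8, 0.3]
finger_gap: 0.0107
```

Run:
```python
from h import *
go([.5732,-.0437,.101],-3);print(env.get_state()["ft_torque"])
c=env.read_camera("scene");cv2.imwrite("pics/p6.png",cv2.resize(cv2.cvtColor(c["color"],4)[160:210,225:290],None,fx=10,fy=10,interpolation=2))
```

```text
clk 13.0333 tcp [ 0.5731 -0.0437  0.1026] yaw -2.98 F [ 4.48 -0.81  0.3 ] gap 0.0107 -> xyz [ 0.0001 -0.      0.0016] tz 0.0 tilt [-3.e-04  1.e-04 -1.e+00]
[-0.13825715 -1.04674348 -0.06862597]
```

View pics/p6.png

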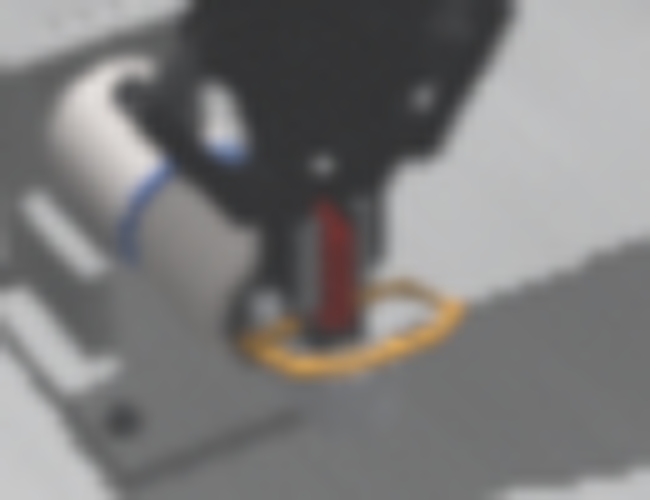

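Call:
{"api": "servo_tool", "payload": {"targets": [{"xyz":[0,0,0.0005],"twist":[0,0,0],"jaw":0.05},{"xyz":[0,0,0.001],"twist":[0,0,0],"jaw":0.05},{"xyz":[0,0,0.0015],"twist":[0,0,0],"jaw":0.05},{"xyz":[0,0,0.0015],"twist":[0,0,0],"jaw":0.05}]}}

```text
clock: 13.42
tcp_pos: [0.5731, -0.0437, 0.1011]
orientation: [-0.0, 1.0, -0.026, -0.0]
wrist_force: [3.4, 0.3, 0.2]
finger_gap: 0.0102
```

Call:
{"api": "servo_tool", "payload": {"targets": [{"xyz":[0,0,0.0004],"twist":[0,0,0],"jaw":0.05},{"xyz":[0,0,0.0008],"twist":[0,0,0],"jaw":0.05},{"xyz":[0,0,0.0008],"twist":[0,0,0],"jaw":0.05}]}}

```text
clock: 13.67
tcp_pos: [0.5732, -0.0437, 0.1006]
orientation: [-0.0, 1.0, -0.026, 0.0]
wrist_force: [3.3, -0.7, 1.8]
finger_gap: 0.0105
```

Call:
{"api": "servo_tool", "payload": {"targets": [{"xyz":[0,0,0.0004],"twist":[0,0,0],"jaw":0.05},{"xyz":[0,0,0.0008],"twist":[0,0,0],"jaw":0.05},{"xyz":[0,0,0.0008],"twist":[0,0,0],"jaw":0.05}]}}

```text
clock: 13.92
tcp_pos: [0.5733, -0.0437, 0.1006]
orientation: [0.0, 1.0, -0.026, 0.0]
wrist_force: [1.7, 0.2, 7.1]
finger_gap: 0.0108
```

Call:
{"api": "servo_tool", "payload": {"targets": [{"xyz":[0,0,0.0004],"twist":[0,0,0],"jaw":0.05},{"xyz":[0,0,0.0008],"twist":[0,0,0],"jaw":0.05},{"xyz":[0,0,0.0008],"twist":[0,0,0],"jaw":0.05}]}}

```text
clock: 14.17
tcp_pos: [0.5733, -0.0437, 0.1005]
orientation: [0.0, 1.0, -0.026, 0.001]
wrist_force: [0.6, 0.9, 10.4]
finger_gap: 0.0107
```

Call:
{"api": "servo_tool", "payload": {"targets": [{"xyz":[0,0,0.0004],"twist":[0,0,0],"jaw":0.05},{"xyz":[0,0,0.0008],"twist":[0,0,0],"jaw":0.05},{"xyz":[0,0,0.0008],"twist":[0,0,0],"jaw":0.05}]}}

```text
clock: 14.42
tcp_pos: [0.5733, -0.0437, 0.1005]
orientation: [0.0, 1.0, -0.026, 0.001]
wrist_force: [-1.1, -0.4, 15.0]
finger_gap: 0.0109
```

Run:
```python
from h import *
go([.5732,-.0437,.101],-3);s=env.get_state();print(s["ft_torque"],s["joint_pos"])
c=env.read_camera("scene");pickle.dump(c,open("c7.pkl","wb"));t=s["tcp_pos"]
P=cloud(c);h=cv2.cvtColor(c["color"],cv2.COLOR_RGB2HSV).astype(int)
m=(h[...,0]>10)&(h[...,0]<28)&(h[...,1]>110)&(h[...,2]>90);m[:180]=0;m[205:]=0;m[:,:240]=0;m[:,280:]=0
v,u=np.nonzero(m);print(np.c_[u,v,P[m].round(3)][::2])
for z in(.091,.094,.097): print(z,[proj(c,[t[0]+sx,t[1]+.0,z]) for sx in(-.028,.028)])
```

```text
clk 14.4167 tcp [ 0.5733 -0.0437  0.1005] yaw -2.97 F [-1.13 -0.39 15.03] gap 0.0109 -> xyz [-0.0001 -0.     -0.0005] tz 0.0 tilt [ 1.7e-03 -4.0e-04 -1.0e+00]
[0.07393046 0.26440003 0.02976873] [-2.15673908e-01  3.82130806e-01 -1.84938049e-01  1.00199037e+00
 -6.55482971e-05  1.40702648e+00]
[[ 2.69e+02  1.91e+02  5.48e-01 -1.00e-02  1.03e-01]
 [ 2.69e+02  1.92e+02  5.56e-01  2.00e-03  1.11e-01]
 [ 2.67e+02  1.93e+02  4.87e-01 -1.11e-01 -3.00e-03]
 [ 2.69e+02  1.93e+02  5.57e-01  4.00e-03  1.09e-01]
 [ 2.51e+02  1.94e+02  5.94e-01 -4.20e-02  9.00e-02]
 [ 2.67e+02  1.94e+02  5.66e-01  6.00e-03  1.11e-01]
 [ 2.50e+02  1.95e+02  6.03e-01 -3.20e-02  9.70e-02]
 [ 2.63e+02  1.95e+02  5.79e-01  5.00e-03  1.12e-01]
 [ 2.65e+02  1.95e+02  5.71e-01  3.00e-03  1.07e-01]
 [ 2.53e+02  1.96e+02  6.01e-01 -1.80e-02  1.02e-01]
 [ 2.61e+02  1.96e+02  5.87e-01  6.00e-03  1.13e-01]
 [ 2.63e+02  1.96e+02  5.81e-01  7.00e-03  1.11e-01]
 [ 2.54e+02  1.97e+02  6.05e-01 -6.00e-03  1.08e-01]
 [ 2.56e+02  1.97e+02  5.99e-01 -3.00e-03  1.08e-01]]
0.091 [(np.float64(263.630429379276), np.float64(188.03708931298343)), (np.float64(248.56399794382244), np.float64(194.38433418235059))]
0.094 [(np.float64(263.6235038345854), np.float64(187.29771401441383)), (np.float64(248.53264879502203), np.float64(193.6410557236379))]
0.097 [(np.float64(263.6165563424118), np.float64(186.5559955894167)), (np.float64(248.5011983962523), np.float64(192.89537665999688))]
```

Call:
{"api": "servo_tool", "payload": {"targets": [{"xyz":[0,0,-0.001],"twist":[0,0,0],"jaw":0.05},{"xyz":[0,0,-0.0025],"twist":[0,0,0],"jaw":0.05},{"xyz":[0,0,-0.0025],"twist":[0,0,0],"jaw":0.05},{"xyz":[0,0,-0.0025],"twist":[0,0,0],"jaw":0.22},{"xyz":[0,0,-0.0025],"twist":[0,0,0],"jaw":0.22},{"xyz":[0,0,-0.0025],"twist":[0,0,0],"jaw":0.22},{"xyz":[0,0,-0.0025],"twist":[0,0,0],"jaw":0.22}]}}

```text
clock: 15.05
tcp_pos: [0.5719, -0.0434, 0.0997]
orientation: [-0.0, 1.0, -0.026, -0.001]
wrist_force: [-0.0, -0.6, 0.1]
finger_gap: 0.0186
```

```bash
python3 -c "
from h import *
go([.5733,-.0437,.145],-3)"
```

```text
clk 15.05 tcp [ 0.5719 -0.0434  0.0997] yaw -2.98 F [-0.04 -0.55  0.11] gap 0.0186 -> xyz [ 0.0013  0.0002 -0.0453] tz 0.0 tilt [-2.8e-03  6.0e-04 -1.0e+00]
```

Call:
{"api": "servo_tool", "payload": {"targets": [{"xyz":[0,0,-0.003],"twist":[0,0,0],"jaw":0.22},{"xyz":[0,0,-0.01],"twist":[0,0,0],"jaw":0.22},{"xyz":[0,0,-0.02],"twist":[0,0,0],"jaw":0.22},{"xyz":[0,0,-0.035],"twist":[0,0,0],"jaw":0.22},{"xyz":[0,0,-0.05],"twist":[0,0,0],"jaw":0.25},{"xyz":[0,-0.02,-0.055],"twist":[0,0,0],"jaw":0.4},{"xyz":[0,-0.06,-0.055],"twist":[0,0,0],"jaw":0.53},{"xyz":[0,-0.1,-0.055],"twist":[0,0,0],"jaw":0.53},{"xyz":[0,-0.13,-0.055],"twist":[0,0,0],"jaw":0.53},{"xyz":[0,-0.14,-0.055],"twist":[0,0,0],"jaw":0.53},{"xyz":[0,-0.14,-0.055],"twist":[0,0,0],"jaw":0.53}]}}

```text
clock: 15.97
tcp_pos: [0.5807, 0.0985, 0.1567]
orientation: [-0.0, 1.0, -0.024, 0.001]
wrist_force: [0.1, -1.0, 0.8]
finger_gap: 0.045
```

Run:
```python
from h import *
go([.5727,-.010,.155],-3)
a=env.read_camera("scene");b=env.read_camera("top");pickle.dump((a,b),open("c8.pkl","wb"))
A=cv2.resize(cv2.cvtColor(a["color"],4)[165:215,225:290],None,fx=6,fy=6,interpolation=2)
B=cv2.resize(cv2.cvtColor(b["color"],4)[165:215,245:310],None,fx=6,fy=6,interpolation=2)
cv2.imwrite("pics/p8.png",np.hstack([A,B]))
for c,n in((a,"s"),(b,"t")):
    P=cloud(c);h=cv2.cvtColor(c["color"],cv2.COLOR_RGB2HSV).astype(int)
    for nm,m in(("red",((h[...,0]<6)|(h[...,0]>174))&(h[...,1]>150)&(h[...,2]>60)),("ring",(h[...,0]>10)&(h[...,0]<28)&(h[...,1]>110)&(h[...,2]>80))):
        m=m&(P[...,2]>.03)&(abs(P[...,0]-.573)<.06)&(abs(P[...,1]+.03)<.07)
        v,u=np.nonzero(m)
        if nm=="red": print(n,nm,len(u),u.mean(),v.mean(),np.median(P[m],0).round(4),P[m][:,2].max(),onz(c,u.mean(),v.mean(),.129).round(4))
        else: print(n,nm,P[m].min(0).round(3),P[m].max(0).round(3)); print(np.c_[u,v,P[m].round(3)][::3].tolist())
```

```text
clk 15.9667 tcp [0.5807 0.0985 0.1567] yaw -2.75 F [ 0.13 -1.05  0.78] gap 0.045 -> xyz [-0.0028  0.1088  0.0016] tz 0.004 tilt [ 1.3e-03  3.0e-04 -1.0e+00]
s red 14 256.7142857142857 182.78571428571428 [ 0.5743 -0.0387  0.1282] 0.13092684289781897 [ 0.5744 -0.0375  0.129 ]
s ring [ 0.568 -0.042  0.091] [ 0.604 -0.005  0.107]
[[260.0, 190.0, 0.568, -0.029, 0.103], [249.0, 194.0, 0.601, -0.042, 0.093], [252.0, 194.0, 0.592, -0.038, 0.092], [251.0, 195.0, 0.6, -0.03, 0.097], [253.0, 196.0, 0.602, -0.017, 0.104], [255.0, 197.0, 0.602, -0.005, 0.107]]
t red 33 269.3939393939394 190.42424242424244 [ 0.573  -0.0403  0.1282] 0.13401360685199504 [ 0.5727 -0.0414  0.129 ]
t ring [ 0.545 -0.043  0.089] [0.604 0.005 0.128]
[[258.0, 181.0, 0.604, -0.009, 0.105], [261.0, 181.0, 0.604, -0.018, 0.107], [261.0, 182.0, 0.602, -0.018, 0.101], [264.0, 182.0, 0.602, -0.026, 0.102], [268.0, 182.0, 0.603, -0.037, 0.097], [269.0, 183.0, 0.602, -0.04, 0.089], [255.0, 184.0, 0.594, -0.001, 0.114], [254.0, 185.0, 0.591, 0.002, 0.113], [254.0, 186.0, 0.588, 0.002, 0.112], [254.0, 187.0, 0.586, 0.002, 0.112], [254.0, 188.0, 0.583, 0.002, 0.112], [253.0, 189.0, 0.58, 0.005, 0.11], [254.0, 190.0, 0.577, 0.002, 0.112], [253.0, 192.0, 0.572, 0.004, 0.11], [253.0, 195.0, 0.562, 0.004, 0.113], [269.0, 196.0, 0.564, -0.041, 0.092], [255.0, 198.0, 0.555, -0.001, 0.106], [256.0, 199.0, 0.552, -0.004, 0.108], [257.0, 200.0, 0.55, -0.007, 0.106], [258.0, 201.0, 0.547, -0.01, 0.106], [261.0, 201.0, 0.548, -0.018, 0.1], [264.0, 201.0, 0.549, -0.027, 0.094], [268.0, 201.0, 0.549, -0.038, 0.096], [265.0, 202.0, 0.546, -0.029, 0.097], [268.0, 202.0, 0.545, -0.038, 0.1]]
```

View pics/p8.png

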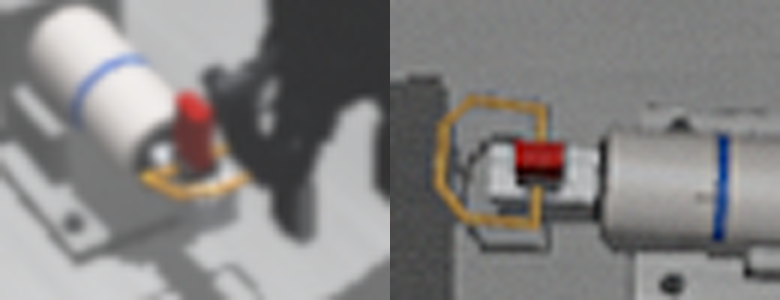

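Call:
{"api": "servo_tool", "payload": {"targets": [{"xyz":[0,0.015,0],"twist":[0,0,0],"jaw":0.53},{"xyz":[0,0.04,0],"twist":[0,0,0],"jaw":0.53},{"xyz":[0,0.07,0],"twist":[0,0,0],"jaw":0.53},{"xyz":[0,0.095,0],"twist":[0,0,0],"jaw":0.53},{"xyz":[0,0.106,0],"twist":[0,0,0],"jaw":0.53},{"xyz":[0,0.109,0],"twist":[0,0,0],"jaw":0.53},{"xyz":[0,0.109,0],"twist":[0,0,0],"jaw":0.53},{"xyz":[0,0.109,0],"twist":[0,0,0],"jaw":0.53}]}}

```text
clock: 16.73
tcp_pos: [0.5747, -0.0129, 0.1556]
orientation: [-0.0, 1.0, -0.026, -0.0]
wrist_force: [0.2, -0.2, -0.0]
finger_gap: 0.0453
```

```bash
python3 -c "
from h import *
go([.5755,-.0105,.115],-3)"
```

```text
clk 16.7333 tcp [ 0.5747 -0.0129  0.1556] yaw -3.03 F [ 0.2  -0.18 -0.01] gap 0.0453 -> xyz [ 0.0007 -0.0024  0.0406] tz -0.001 tilt [-1.e-04  5.e-04 -1.e+00]
```

Call:
{"api": "servo_tool", "payload": {"targets": [{"xyz":[0.0005,-0.001,0.006],"twist":[0,0,0],"jaw":0.53},{"xyz":[0.0007,-0.0024,0.015],"twist":[0,0,0],"jaw":0.53},{"xyz":[0.0007,-0.0024,0.024],"twist":[0,0,0],"jaw":0.53},{"xyz":[0.0007,-0.0024,0.032],"twist":[0,0,0],"jaw":0.53},{"xyz":[0.0007,-0.0024,0.038],"twist":[0,0,0],"jaw":0.53},{"xyz":[0.0007,-0.0024,0.04],"twist":[0,0,0],"jaw":0.53},{"xyz":[0.0007,-0.0024,0.04],"twist":[0,0,0],"jaw":0.53}]}}

```text
clock: 17.32
tcp_pos: [0.5749, -0.0101, 0.1145]
orientation: [-0.0, 1.0, -0.026, -0.001]
wrist_force: [-0.5, 0.3, 0.5]
finger_gap: 0.0455
```

Call:
{"api": "servo_tool", "payload": {"targets": [{"xyz":[0,0,0.002],"twist":[0,0,0],"jaw":0.53},{"xyz":[0,0,0.004],"twist":[0,0,0],"jaw":0.53},{"xyz":[0,0,0.006],"twist":[0,0,0],"jaw":0.53},{"xyz":[0,0,0.008],"twist":[0,0,0],"jaw":0.53},{"xyz":[0,0,0.01],"twist":[0,0,0],"jaw":0.53},{"xyz":[0,0,0.012],"twist":[0,0,0],"jaw":0.53},{"xyz":[0,0,0.014],"twist":[0,0,0],"jaw":0.53},{"xyz":[0,0,0.016],"twist":[0,0,0],"jaw":0.53},{"xyz":[0,0,0.018],"twist":[0,0,0],"jaw":0.53},{"xyz":[0,0,0.02],"twist":[0,0,0],"jaw":0.53},{"xyz":[0,0,0.022],"twist":[0,0,0],"jaw":0.53},{"xyz":[0,0,0.022],"twist":[0,0,0],"jaw":0.53}]}}

```text
clock: 18.32
tcp_pos: [0.5755, -0.0104, 0.0931]
orientation: [0.0, 1.0, -0.026, -0.0]
wrist_force: [0.8, -0.3, -0.8]
finger_gap: 0.0452
```

Run:
```python
from h import *
go([.5755,-.0105,.066],-3);print(env.get_state()["ft_torque"])
a=env.read_camera("scene")
cv2.imwrite("pics/p9.png",cv2.resize(cv2.cvtColor(a["color"],4)[165:215,225:290],None,fx=8,fy=8,interpolation=2))
```

```text
clk 18.3167 tcp [ 0.5755 -0.0104  0.0931] yaw -2.98 F [ 0.83 -0.3  -0.8 ] gap 0.0452 -> xyz [0.     0.0001 0.0271] tz 0.0 tilt [-4.e-04 -0.e+00 -1.e+00]
[-0.00010155 -0.06228157 -0.03803716]
```

View pics/p9.png

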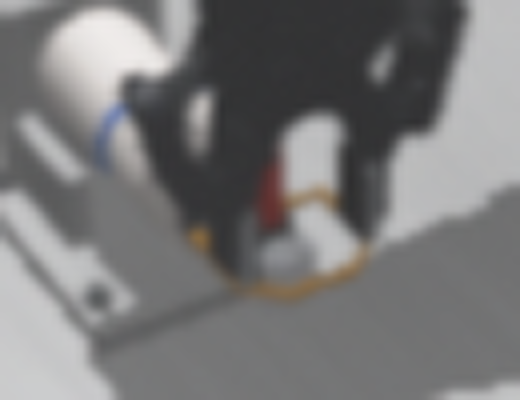

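Call:
{"api": "servo_tool", "payload": {"targets": [{"xyz":[0,0,0.002],"twist":[0,0,0],"jaw":0.53},{"xyz":[0,0,0.004],"twist":[0,0,0],"jaw":0.53},{"xyz":[0,0,0.006],"twist":[0,0,0],"jaw":0.53},{"xyz":[0,0,0.008],"twist":[0,0,0],"jaw":0.53},{"xyz":[0,0,0.01],"twist":[0,0,0],"jaw":0.53},{"xyz":[0,0,0.012],"twist":[0,0,0],"jaw":0.53},{"xyz":[0,0,0.014],"twist":[0,0,0],"jaw":0.53}]}}

```text
clock: 18.95
tcp_pos: [0.5757, -0.0106, 0.0795]
orientation: [0.0, 1.0, -0.026, 0.0]
wrist_force: [-0.3, -0.4, 1.5]
finger_gap: 0.0453
```

Call:
{"api": "servo_tool", "payload": {"targets": [{"xyz":[0,0,0.002],"twist":[0,0,0],"jaw":0.53},{"xyz":[0,0,0.004],"twist":[0,0,0],"jaw":0.53},{"xyz":[0,0,0.006],"twist":[0,0,0],"jaw":0.53},{"xyz":[0,0,0.008],"twist":[0,0,0],"jaw":0.53},{"xyz":[0,0,0.01],"twist":[0,0,0],"jaw":0.53},{"xyz":[0,0,0.012],"twist":[0,0,0],"jaw":0.53},{"xyz":[0,0,0.013],"twist":[0,0,0],"jaw":0.53},{"xyz":[0,0,0.013],"twist":[0,0,0],"jaw":0.53}]}}

```text
clock: 19.62
tcp_pos: [0.5755, -0.0103, 0.0662]
orientation: [-0.0, 1.0, -0.026, -0.0]
wrist_force: [-0.0, 0.1, 0.8]
finger_gap: 0.0454
```

Now sweep along the shaft towards the pin.

Call:
{"api": "servo_tool", "payload": {"targets": [{"xyz":[0,0.001,0],"twist":[0,0,0],"jaw":0.53},{"xyz":[0,0.0025,0],"twist":[0,0,0],"jaw":0.53},{"xyz":[0,0.004,0],"twist":[0,0,0],"jaw":0.53},{"xyz":[0,0.0055,0],"twist":[0,0,0],"jaw":0.53},{"xyz":[0,0.007,0],"twist":[0,0,0],"jaw":0.53},{"xyz":[0,0.0085,0],"twist":[0,0,0],"jaw":0.53},{"xyz":[0,0.01,0],"twist":[0,0,0],"jaw":0.53},{"xyz":[0,0.01,0],"twist":[0,0,0],"jaw":0.53}]}}

```text
clock: 20.28
tcp_pos: [0.575, -0.0207, 0.0666]
orientation: [-0.0, 1.0, -0.026, -0.0]
wrist_force: [0.1, 1.6, -0.0]
finger_gap: 0.0453
```

Call:
{"api": "servo_tool", "payload": {"targets": [{"xyz":[0,0.001,0],"twist":[0,0,0],"jaw":0.53},{"xyz":[0,0.002,0],"twist":[0,0,0],"jaw":0.53},{"xyz":[0,0.003,0],"twist":[0,0,0],"jaw":0.53},{"xyz":[0,0.004,0],"twist":[0,0,0],"jaw":0.53},{"xyz":[0,0.005,0],"twist":[0,0,0],"jaw":0.53},{"xyz":[0,0.005,0],"twist":[0,0,0],"jaw":0.53}]}}

```text
clock: 20.78
tcp_pos: [0.5748, -0.0255, 0.0665]
orientation: [-0.0, 1.0, -0.026, -0.0]
wrist_force: [-0.8, 1.8, -0.7]
finger_gap: 0.0451
```

Call:
{"api": "servo_tool", "payload": {"targets": [{"xyz":[0,0.0007,0],"twist":[0,0,0],"jaw":0.53},{"xyz":[0,0.0014,0],"twist":[0,0,0],"jaw":0.53},{"xyz":[0,0.002,0],"twist":[0,0,0],"jaw":0.53},{"xyz":[0,0.002,0],"twist":[0,0,0],"jaw":0.53}]}}

```text
clock: 21.12
tcp_pos: [0.5747, -0.0275, 0.0665]
orientation: [-0.0, 1.0, -0.026, -0.0]
wrist_force: [0.7, 1.0, -1.1]
finger_gap: 0.0454
```

Call:
{"api": "servo_tool", "payload": {"targets": [{"xyz":[0,0.0005,0],"twist":[0,0,0],"jaw":0.53},{"xyz":[0,0.001,0],"twist":[0,0,0],"jaw":0.53},{"xyz":[0,0.001,0],"twist":[0,0,0],"jaw":0.53}]}}

```text
clock: 21.37
tcp_pos: [0.5746, -0.0284, 0.0665]
orientation: [-0.0, 1.0, -0.026, -0.0]
wrist_force: [-0.6, 1.6, -0.5]
finger_gap: 0.0451
```

Call:
{"api": "servo_tool", "payload": {"targets": [{"xyz":[0,0.0005,0],"twist":[0,0,0],"jaw":0.53},{"xyz":[0,0.001,0],"twist":[0,0,0],"jaw":0.53},{"xyz":[0,0.001,0],"twist":[0,0,0],"jaw":0.53}]}}

```text
clock: 21.62
tcp_pos: [0.5746, -0.0294, 0.0665]
orientation: [-0.0, 1.0, -0.026, -0.0]
wrist_force: [0.4, 1.0, -2.5]
finger_gap: 0.0454
```

Call:
{"api": "servo_tool", "payload": {"targets": [{"xyz":[0,0.0005,0],"twist":[0,0,0],"jaw":0.53},{"xyz":[0,0.001,0],"twist":[0,0,0],"jaw":0.53},{"xyz":[0,0.001,0],"twist":[0,0,0],"jaw":0.53}]}}

```text
clock: 21.87
tcp_pos: [0.5745, -0.0299, 0.0666]
orientation: [-0.001, 1.0, -0.026, -0.0]
wrist_force: [0.9, 4.1, -0.9]
finger_gap: 0.0452
```

Call:
{"api": "servo_tool", "payload": {"targets": [{"xyz":[0,0.0005,0],"twist":[0,0,0],"jaw":0.53},{"xyz":[0,0.001,0],"twist":[0,0,0],"jaw":0.53},{"xyz":[0,0.001,0],"twist":[0,0,0],"jaw":0.53}]}}

```text
clock: 22.12
tcp_pos: [0.5745, -0.0309, 0.0667]
orientation: [-0.0, 1.0, -0.026, 0.0]
wrist_force: [-0.1, 4.8, -0.4]
finger_gap: 0.0454
```

Run:
```python
from h import *
s=env.get_state();print(s["clock"],s["tcp_pos"],s["wrist_force"],s["ft_torque"])
for n in("scene","top"):
    c=env.read_camera(n);P=cloud(c);h=cv2.cvtColor(c["color"],cv2.COLOR_RGB2HSV).astype(int)
    m=(h[...,0]>10)&(h[...,0]<28)&(h[...,1]>100)&(h[...,2]>60)&(P[...,2]>.02)&(abs(P[...,0]-.573)<.06)&(abs(P[...,1]+.03)<.07)
    v,u=np.nonzero(m);print(n,np.c_[u,v,P[m].round(3)].tolist()[::2])
```

```text
22.1167 [ 0.57452389 -0.03093932  0.0666801 ] [-0.12072151  4.83999273 -0.37918005] [0.98074    0.06315073 0.00193861]
scene []
top []
```

Call:
{"api": "servo_tool", "payload": {"targets": [{"xyz":[0,0.0005,0],"twist":[0,0,0],"jaw":0.53},{"xyz":[0,0.001,0],"twist":[0,0,0],"jaw":0.53},{"xyz":[0,0.001,0],"twist":[0,0,0],"jaw":0.53},{"xyz":[0,0.001,0],"twist":[0,0,0],"jaw":0.53}]}}

```text
clock: 22.55
tcp_pos: [0.5745, -0.0319, 0.0667]
orientation: [-0.001, 1.0, -0.026, 0.0]
wrist_force: [-0.3, 5.3, -0.5]
finger_gap: 0.045
```

Call:
{"api": "servo_tool", "payload": {"targets": [{"xyz":[0,-0.003,0],"twist":[0,0,0],"jaw":0.53},{"xyz":[0,-0.012,0],"twist":[0,0,0],"jaw":0.53},{"xyz":[0,-0.03,0],"twist":[0,0,0],"jaw":0.53},{"xyz":[0,-0.055,0],"twist":[0,0,0],"jaw":0.53},{"xyz":[0,-0.085,-0.01],"twist":[0,0,0],"jaw":0.53},{"xyz":[0,-0.115,-0.03],"twist":[0,0,0],"jaw":0.53},{"xyz":[0,-0.14,-0.05],"twist":[0,0,0],"jaw":0.53},{"xyz":[0,-0.16,-0.08],"twist":[0,0,0],"jaw":0.53},{"xyz":[0,-0.16,-0.1],"twist":[0,0,0],"jaw":0.53},{"xyz":[0,-0.16,-0.1],"twist":[0,0,0],"jaw":0.53}]}}

```text
clock: 23.38
tcp_pos: [0.5858, 0.1291, 0.172]
orientation: [0.0, 1.0, -0.025, 0.005]
wrist_force: [0.7, -0.0, 0.2]
finger_gap: 0.0451
```

```bash
cat > look.py <<'E'
from h import *
go([.574,-.028,.12],-3)
def look(nm):
  I=[]
  for n,(r,q) in(("scene",(165,225)),("top",(165,245))):
    c=env.read_camera(n);P=cloud(c);h=cv2.cvtColor(c["color"],cv2.COLOR_RGB2HSV).astype(int)
    I.append(cv2.resize(cv2.cvtColor(c["color"],4)[r:r+50,q:q+65],None,fx=6,fy=6,interpolation=2))
    k=(P[...,2]>.01)&(abs(P[...,0]-.573)<.06)&(abs(P[...,1]+.03)<.07)
    m=(h[...,0]>10)&(h[...,0]<28)&(h[...,1]>90)&(h[...,2]>60)&k
    v,u=np.nonzero(m);print(n,np.c_[u,v,P[m].round(3)].tolist())
    m=((h[...,0]<6)|(h[...,0]>174))&(h[...,1]>150)&(h[...,2]>60)&k
    v,u=np.nonzero(m);print("red",len(u),u.mean(),v.mean(),np.median(P[m],0).round(4))
  for th in(0,.1,.2,.3): print(th,[[tuple(np.round(proj(c0,p),1)) for p in ([.574-.028,-.0415+.036*np.sin(th),.091-.036*np.cos(th)],[.574+.028,-.0415+.036*np.sin(th),.091-.036*np.cos(th)],[.574,-.0415+.049*np.sin(th),.091-.049*np.cos(th)])] for c0 in (pickle.load(open("c8.pkl","rb")))])
  cv2.imwrite("pics/"+nm,np.hstack(I))
E
python3 -c "
from look import *
look('p10.png')"
```

```text
clk 23.3833 tcp [0.5858 0.1291 0.172 ] yaw -2.84 F [ 0.66 -0.02  0.16] gap 0.0451 -> xyz [-0.0045  0.1575  0.052 ] tz 0.003 tilt [ 9.3e-03 -6.0e-04 -1.0e+00]
scene [[260.0, 189.0, 0.558, -0.044, 0.093], [261.0, 189.0, 0.556, -0.042, 0.093], [262.0, 189.0, 0.554, -0.04, 0.093], [263.0, 189.0, 0.552, -0.038, 0.094], [264.0, 189.0, 0.546, -0.041, 0.089], [260.0, 190.0, 0.562, -0.039, 0.094], [253.0, 192.0, 0.584, -0.045, 0.092], [254.0, 192.0, 0.582, -0.042, 0.093], [249.0, 193.0, 0.6, -0.043, 0.096], [250.0, 193.0, 0.596, -0.044, 0.094], [251.0, 193.0, 0.592, -0.044, 0.092], [252.0, 193.0, 0.592, -0.039, 0.095], [248.0, 194.0, 0.602, -0.046, 0.092], [249.0, 194.0, 0.599, -0.045, 0.091], [250.0, 194.0, 0.598, -0.04, 0.094], [249.0, 195.0, 0.599, -0.045, 0.086], [250.0, 203.0, 0.598, -0.042, 0.055], [251.0, 203.0, 0.593, -0.045, 0.051], [252.0, 204.0, 0.593, -0.039, 0.05], [253.0, 204.0, 0.586, -0.044, 0.044], [254.0, 204.0, 0.584, -0.042, 0.044], [255.0, 204.0, 0.582, -0.039, 0.045]]
red 10 256.2 182.4 [ 0.5749 -0.041   0.129 ]
top [[271.0, 183.0, 0.602, -0.046, 0.089], [270.0, 184.0, 0
[... 1263 characters left out ...]
(np.float64(249.7), np.float64(204.2)), (np.float64(257.5), np.float64(204.2))], [(np.float64(268.0), np.float64(204.3)), (np.float64(268.1), np.float64(185.4)), (np.float64(267.6), np.float64(195.6))]]
0.2 [[(np.float64(265.1), np.float64(198.2)), (np.float64(250.3), np.float64(204.7)), (np.float64(258.3), np.float64(204.9))], [(np.float64(266.7), np.float64(204.2)), (np.float64(266.9), np.float64(185.4)), (np.float64(265.9), np.float64(195.5))]]
0.3 [[(np.float64(265.7), np.float64(198.6)), (np.float64(250.9), np.float64(205.1)), (np.float64(259.1), np.float64(205.4))], [(np.float64(265.5), np.float64(204.2)), (np.float64(265.7), np.float64(185.3)), (np.float64(264.3), np.float64(195.5))]]
```

View pics/p10.png

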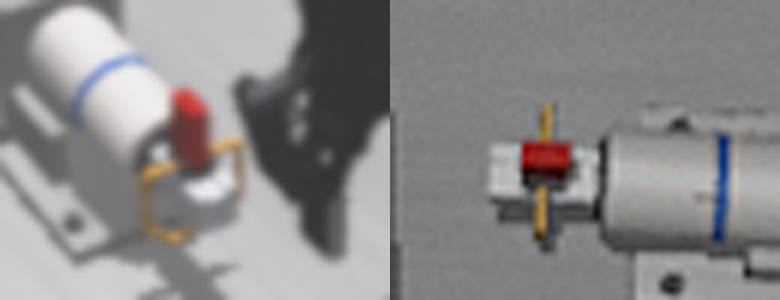

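Run:
```python
from h import *
s=env.get_state();print(s["clock"])
cs=[env.read_camera("scene") for _ in range(4)]
c=cs[0];im=np.mean([x["color"] for x in cs],0);o=np.clip(im[...,0]-im[...,2]-8,0,None)
def line(rows,lo,hi):
    C=np.array([(o[r,lo:hi]*np.arange(lo,hi)).sum()/o[r,lo:hi].sum() for r in rows]);return np.polyfit(rows,C,1)[0],C.round(2)
for x,rows,lo,hi in((.602,range(195,203),246,253),(.546,range(190,197),262,268)):
    print(line(rows,lo,hi))
    H=np.array([x,-.044,.091])
    for th in(0,.1,.2,.3):
        a=proj(c,H);b=proj(c,H+.036*np.array([.05*np.sin(th),np.sin(th),-np.cos(th)]));print(th,round((b[0]-a[0])/(b[1]-a[1]),3))
# hidden-joint cues: tab tilt / heights
P=cloud(env.read_camera("top"))
m=np.zeros((384,512),bool);m[187:193,266:275]=1;q=P[m];q=q[(q[:,2]>.12)&(q[:,2]<.14)];print(len(q),q.mean(0).round(4),q.std(0).round(4))
```

```text
23.4833
(np.float64(0.09552046317380253), array([248.81, 248.78, 248.81, 248.88, 248.94, 249.02, 249.1 , 249.63]))
0 0.043
0.1 0.099
0.2 0.149
0.3 0.194
(np.float64(0.13378102203096245), array([263.45, 264.44, 264.43, 264.44, 264.49, 264.54, 264.61]))
0 0.01
0.1 0.071
0.2 0.125
0.3 0.175
37 [ 0.5746 -0.0449  0.1281] [0.0037 0.0063 0.0025]
```

```bash
python3 -c "
from h import *
print(env.hand_in(), env.get_state()['clock'])"
```

```text
the job is handed in; nothing more can be done
the job is handed in; nothing more can be done
```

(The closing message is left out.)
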